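Weigh a jar on a sprung hook balance

ROBOT

A 6-joint arm with a two-finger parallel gripper is mounted at the origin on the work surface; the furniture and walls round the work are solid. World frame = base frame: x ahead of the robot, y to its left, z up, the work surface at z = 0. Lengths are in mm, angles in rad, forces in N, time in s.
With the tool pointing down it reaches from about 375 to 900 mm from the base axis. Payload 3.1 kg.
Tool frame: the origin (TCP) lies at the very end of the fingers, on their centre line; the grasp point (between the pads) lies 19 mm behind it (robot.grip_point_offset is the z of the grasp point in the tool frame, in mm); z points along the fingers, y is the direction in which the jaws open and shut (so a half turn about z gives the same grasp; the last joint's range is limited). The gripper opens to 85 mm and grips with 20 to 120 N. Pads are 22 mm wide; open, the fingers measure 114 mm over their backs; the gripper's body (76 mm by 85 mm) begins 54 mm behind the grasp point. The pads swing forward as they close: fully open they stand 13 mm farther back than shut.
Start: joints at [-1.28, 0.527, 1.433, -0, 1.181, -0.178], TCP at [282.96, -557.252, 231.31] pointing down, gripper open.
Joint ranges: [-3.08, 3.08], [-0.75, 2.2], [0.22, 2.44], [-1.43, 4.57], [0, 2.65], [-2.85, 2.85]. Speed limits (rad/s): [2.79, 2.79, 3.14, 3.14, 3.14, 3.14].

INTERFACE

Orientations are given as [roll, pitch, yaw] about the fixed x, y, z axes, in that order (R = Rz(yaw) Ry(pitch) Rx(roll)).
In Python, from cell import robot, hand, kinematics, telemetry, eyes, order gives the robot as it stands. Calls block until the motion is done:
- robot.move_to(position, orientation): joint-space move of the TCP to a pose.
- robot.move_straight(position, velocity=150, ori=None, force_limit=None): straight line of the TCP; ori=None keeps the orientation; velocity is the mean speed in mm/s. With force_limit (N) it stops when the force on the tool has changed by that much, and returns True; else False.
- robot.goto_joints(angles): joint-space move.
- hand.move_gripper(opening, squeeze=None): finger opening in mm; squeeze is the grip in N (None keeps the last); returns when the fingers have stopped.
- robot.wait(seconds).
- kinematics.ik(position, orientation): joint angles nearest the present ones, or None.
- telemetry.read_state(): the state.
- eyes.read_camera(name): name is "side" or "top" or "wrist"; returns (picture, depth): 480x640x3 uint8, red, green, blue; 480x640 float32, mm along the optical axis (not along the pixel's ray), 0 where there is no reading.
- eyes.calibration(name): a dict with "mtx" (3x3 intrinsics, pixels), "R" (3x3) and "t" (3): a world point X has camera coordinates R X + t; the wrist camera has in their place "hand_eye" (4x4, takes a point from camera to tool coordinates, whose origin is the TCP and whose axes are the flange's). Camera axes: x right, y down, z forward; pixel columns grow to the right and rows downward; lengths in mm; the calibration is good to about 2 mm. The wrist camera is an equidistant fisheye: a pixel r from the principal point sees the ray r / f radians off the axis. A picture is of the moment at which its call begins: read the wrist's pose just before it. calibration takes no time and is no camera call.
A pose or a line that the arm cannot do raises robot.PlanningError and nothing moves.
- order.close_job(): hands the job in, once; it reports no verdict.
The state is a dict: "t": time; "q": joint angles; "dq": joint speeds; "effort": joint torques, N m; "ee_pos": TCP position; "ee_rot": TCP orientation; "ft_force": force on the tool from outside, world axes, zero at the start; "torque": the same for the moment, N m; "width": finger opening in mm.
Only numpy, scipy, OpenCV 4.12 (cv2) and the standard library are available. Lean on these libraries where they do the work, as an engineer would, in place of code of your own. Each camera call takes 0.05 s, during which the arm holds its last target. There are 200 camera calls.

TASK

Lift the weighing pan with the glitter jar standing in it by its orange tab, and gently hang its wire hanger in the dip of the spring balance's hook. Keep hold while you lower it slowly, and let go only once the spring carries the whole weight, so that the red pointer creeps to its reading (under 5 cm a second) and never jumps, bounces or is pushed to the bottom of its travel. Leave the pan hanging still and upright with the jar in it, and leave the dropper bottle and the spare jar where they stand.

Things in the scene. Friction and masses are not known exactly. Their poses are not given: they have to be found in the camera images.
- stand: blue spring-balance column on a dark 120x110x12 mm base, 296 mm high, fixed to the table; origin under the column's centre on the table, z up, the hook points along its own -x. A white 84 mm wide scale plate with black ticks is on the -x face (19 mm in front of the origin)
- hook_seat (a point): rest point of pan_apex in the dip of the round hook bar (8 mm thick): 113 mm before the stand's origin, 269 mm over the table unloaded; moves down with the hook. Axes as the stand's: bar along x, its free end turned up, 14 mm towards -x, top 10 mm above this point; bring pan_apex over it from -x at least 18 mm above this point. The bar meets its carriage 75 mm to +x
- hook (a joint): downward travel (m) of the sprung hook and its red pointer: 0 unloaded, at most 0.090; the spring yields 11.1 mm per newton, lightly damped, so a load let go early or pushed too low makes it jump
- pan_grip (a point): centre of the orange grip tab on top of the pan's hanger, 22 (x) x 14 (y) x 44 mm (z), 184 mm above the pan's underside; pinch it across its 14 mm (y) from above. Pan, wire and tab are one rigid piece; pan and jar together weigh between 0.21 and 0.70 kg, differing each time
- pan_apex (a point): apex of the 6 mm steel wire hanger (middle of the wire), 37 mm below pan_grip, 147 mm above the pan's underside. The wire lies in the pan's own y-z plane: it slopes down 47 mm to shoulders 39.5 mm to either side, then straight down to the pan, so the hook bar must pass under the apex along the pan's x (either way round)
- pan: square aluminium weighing pan 76x76x30 mm, walls 3 mm, with the wire hanger and tab above it; origin at the centre of its underside, z up
- pan_mid (a point): point on the pan's axis 27 mm above its underside, where the middle of the standing jar belongs
- jar_mid (a point): centre of the glitter jar with pink contents and a white lid, 44 mm across and 47 mm high, standing loose in the pan (weight unknown)
- bottle_mid (a point): bystander: centre of the dropper bottle with a black top, 24 mm across, 70 mm high
- spare_jar_mid (a point): bystander: centre of the spare glitter jar with blue contents and a black lid, 44 mm across, 47 mm high
Not all that is in view belongs to the job. What is shaped like the pan but yellow is not meant. What is shaped like the part that bears jar_mid but turquoise is not meant.

How it is judged (in metres and radians):
On the way, in this order (a step that is already met when the one before it is completed fails the run):
1. the pan is lifted clear of the table (height (world z) of pan above 0.05 m), for 0.1 s.
2. the wire is on the hook and the pointer has begun to move down (over 8 mm) while the tab is still held (distance between pan_apex and hook_seat below 0.02 m and value of joint hook above 0.008 m and contact force between the fingers and pan above 1 N), for 0.1 s.
At the end, for the whole second after the job is handed in: the pan hangs by its wire in the dip of the hook (apex within 15 mm of the seat), clear of the table, carried by the spring (pointer over 12 mm down) and at rest (pointer below 10 mm/s, pan below 30 mm/s), upright within 0.2 rad, with the jar standing in it (distance between pan_apex and hook_seat below 0.015 m and contact force between pan and hook above 1.5 N and height (world z) of pan above 0.03 m and value of joint hook above 0.012 m and velocity of joint hook between -0.01 and 0.01 m/s and linear speed of pan below 0.03 m/s and angle between pan's own z axis and vertical below 0.2 rad and distance between jar_mid and pan_mid below 0.025 m and angle between jar_mid's own z axis and vertical below 0.3 rad); the robot touches nothing.
It fails at once if the pointer jumps or bounces: the sprung hook and the pan on it both move faster than 0.06 m/s, or the hook alone faster than 0.2 m/s (((velocity of joint hook above 0.06 m/s or velocity of joint hook below -0.06 m/s) and linear speed of pan above 0.06 m/s) or (velocity of joint hook above 0.2 m/s or velocity of joint hook below -0.2 m/s)).
It fails at once if the hook is pushed to the bottom of its travel (beyond 86 mm) (value of joint hook above 0.086 m).
It fails at once if the pan is forced against the hook with more than 35 N (contact force between pan and hook above 35 N).
It fails at once if the dropper bottle or the spare jar is moved more than 30 mm (distance of any of bottle_mid, spare_jar_mid from where it was at the start of the episode above 0.03 m).
It also fails if it takes over 64 s, if anything falls off the work surface, if the arm or the gripper's body presses on something with over 40 N, if the wrist force passes 120 N, or if a joint passes its speed limit or range.

## Working session

There is one attempt and no reset: what is moved stays moved. The work goes in short steps, each a Python script; the robot and the scene stay as the last script left them, time stands still between calls to the robot, and variables do not carry over. Pictures are saved under pics/ and viewed, about 8 in all and at most 12, crops included, and the job is handed in when it is done.

```bash
mkdir -p pics; ls; python3 - <<'E'
from cell import robot, hand, kinematics, telemetry, eyes, order
import cv2, numpy as np
for n in ("top","side"):
    p,d=eyes.read_camera(n); np.savez(f"{n}0.npz",p=p,d=d); cv2.imwrite(f"pics/{n}0.png",p[:,:,::-1])
    c=eyes.calibration(n); print(n,c["mtx"].round(1).tolist(),(-c["R"].T@c["t"]).round(),c["R"].round(2).tolist())
print(telemetry.read_state()); print(robot.grip_point_offset)
E
```

```text
pics
top [[595.2, 0.0, 321.2], [0.0, 595.2, 243.0], [0.0, 0.0, 1.0]] [ 302. -139. 1422.] [[0.0, -1.0, -0.0], [-0.99, -0.0, -0.14], [0.14, 0.0, -0.99]]
side [[434.2, 0.0, 315.9], [0.0, 434.2, 245.1], [0.0, 0.0, 1.0]] [ 431. -892.  525.] [[1.0, -0.04, 0.0], [-0.01, -0.43, -0.9], [0.04, 0.9, -0.43]]
{'t': 0.1, 'q': array([-1.27953219e+00,  5.28405604e-01,  1.43381519e+00, -1.36928889e-05,
        1.18140200e+00, -1.78529072e-01]), 'dq': array([-0.0017214 , -0.0013057 , -0.00388543,  0.00048403,  0.00018364,
       -0.00113516]), 'effort': array([ 4.77833316e-05, -4.43305242e+01, -1.78585732e+01, -3.16531468e-04,
        3.90376095e-03,  1.66037313e-05]), 'ee_pos': array([ 282.75057025, -556.63558381,  230.39852297]), 'ee_rot': array([-3.13959254e+00, -3.48059902e-04,  4.69798067e-01]), 'ft_force': array([ 0.47072815, -0.47619331, -0.79959494]), 'torque': array([-0.01115482,  0.03308236, -0.03554462]), 'width': 85.64116639603805}
-18.700000000000003
```

View pics/top0.png

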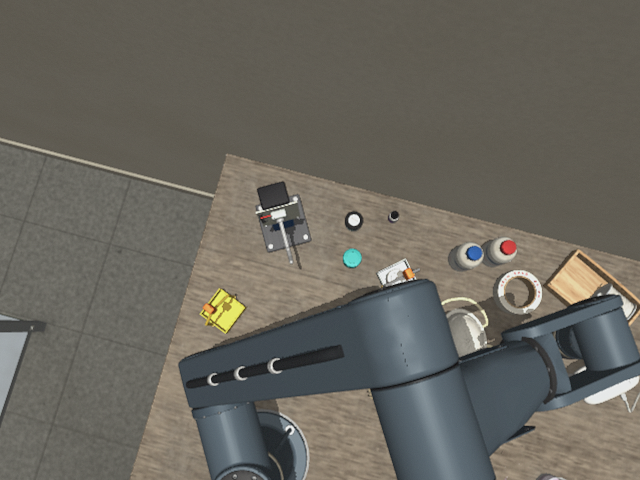

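View pics/side0.png

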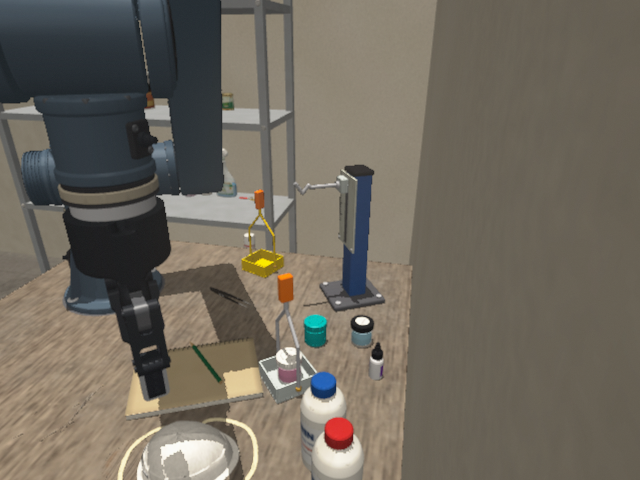

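The top view shows the stand with its hook (bar 280,217 to 299,267), the aluminium pan with an orange tab (408,273) partly beside the arm, and the yellow pan (222,310), which is not meant. The turquoise jar (352,258) isn't meant either. The spare jar is at (354,220) and the bottle at (394,216). The side view shows the target pan at (288,370) with the pink jar in it, its tab at (286,289), and the hook at (300-340,187). The target is the silver pan holding the pink jar.

```bash
cat > h.py <<'E'
from cell import robot, hand, kinematics, telemetry, eyes, order
import cv2, numpy as np
def world(n,d,uv):
    c=eyes.calibration(n); K=c["mtx"]; uv=np.atleast_2d(uv).astype(float)
    z=d[uv[:,1].astype(int),uv[:,0].astype(int)]
    X=np.c_[(uv[:,0]-K[0,2])/K[0,0]*z,(uv[:,1]-K[1,2])/K[1,1]*z,z]
    return (X-c["t"])@c["R"]
def ray(n,uv,h):
    c=eyes.calibration(n); r=c["R"].T@np.linalg.inv(c["mtx"])@np.r_[uv,1.]; o=-c["R"].T@c["t"]
    return o+r*(h-o[2])/r[2]
def blobs(p,lo,hi,amin=15):
    m=cv2.inRange(cv2.cvtColor(p,cv2.COLOR_RGB2HSV),np.array(lo),np.array(hi))
    k,l,s,c=cv2.connectedComponentsWithStats(m)
    return [(l==i,s[i],c[i]) for i in range(1,k) if s[i,4]>=amin]
E
python3 - <<'E'
from h import *
np.set_printoptions(suppress=True,precision=1)
for n in("top","side"):
    f=np.load(n+"0.npz");p,d=f["p"],f["d"]
    for name,lo,hi in(("orange",(5,170,150),(16,255,255)),("blue",(108,120,40),(125,255,200)),("pink",(150,60,80),(179,255,255))):
        for m,s,c in blobs(p,lo,hi,12):
            v,u=np.nonzero(m&(d>0)); 
            if len(u)<5: continue
            W=world(n,d,np.c_[u,v]); print(n,name,s[:5],c,np.median(W,0),np.percentile(W,2,0),np.percentile(W,98,0))
    # hook & upper parts: points with z 200..330 around stand
    v,u=np.nonzero(d>0); W=world(n,d,np.c_[u,v])
    k=(W[:,0]>450)&(W[:,0]<1000)&(W[:,1]>-200)&(W[:,1]<200)
    for a,b in((5,25),(240,262),(262,285),(285,310)):
        q=W[k&(W[:,2]>a)&(W[:,2]<b)]
        print(n,a,b,len(q),q.min(0) if len(q) else"",q.max(0) if len(q) else"")
    np.save(n+"W.npy",np.c_[W,u,v][k])
img=[]
f=np.load("top0.npz")["p"][150:300,180:430]; g=np.load("side0.npz")["p"][150:410,230:400]
a=cv2.resize(f,None,fx=1.6,fy=1.6,interpolation=cv2.INTER_CUBIC);a=cv2.resize(f,(400,240),interpolation=cv2.INTER_CUBIC)
b=cv2.resize(g,(390,596),interpolation=cv2.INTER_CUBIC)
o=np.zeros((596,795,3),np.uint8);o[:240,:400]=a;o[:,405:795]=b
t=cv2.resize(np.load("top0.npz")["p"][180:280,245:310],(220,338),interpolation=cv2.INTER_CUBIC);o[250:588,:220]=t
t=cv2.resize(np.load("top0.npz")["p"][250:300,370:425],(176,160),interpolation=cv2.INTER_CUBIC);o[250:410,224:400]=t
cv2.imwrite("pics/crop1.png",o[:,:,::-1])
E
```

```text
top orange [203 304  11  10  31] [208.3 307.8] [337.7  90.7 205.3] [327.6  81.5 121.3] [347.8 117.6 212.1]
top blue [284 220   9   7  24] [287.9 223.5] [535.4 -59.9  71.4] [532.9 -70.6  38.3] [538.  -52.1 102.8]
top blue [467 246  15  14 157] [473.9 252.7] [ 458.8 -469.   140.9] [ 445.4 -482.7  131.5] [ 471.6 -455.9  146.4]
top 5 25 2373 [ 450.4 -199.9    5. ] [758.  198.8  25. ]
top 240 262 694 [ 457.3 -198.9  240.1] [759.2 199.9 262. ]
top 262 285 1106 [ 450.  -199.8  262. ] [758.2 199.7 285. ]
top 285 310 1536 [ 510.9 -198.7  285. ] [758.9 199.2 310. ]
side orange [255 190   8  18  42] [257.7 195.4] [333.7  83.3 200.6] [328.1  75.7 171.3] [342.3  96.9 205.2]
side orange [278 273  15  30 211] [285.4 284.7] [ 408.1 -326.2  192.2] [ 397.8 -330.5   -0.8] [417.2  53.  204.9]
side blue [ 343  207   26   89 1240] [357.8 259.3] [555.9 -69.2  93.3] [530.5 -75.   19. ] [572.7 -50.2 206.5]
side blue [311 375  14  14  42] [314.9 381.2] [ 446.5 -474.3  139.7] [ 442.5 -479.4  133.2] [ 457.9 -465.6  141.4]
side blue [325 383  11   8  34] [330.9 386.1] [ 468.4 -481.   139. ] [ 459.5 -486.4  126.7] [ 472.9 -475.   140.8]
side blue [312 389  18   9  51] [319.7 393.1] [ 452.1 -486.6  131.5] [ 444.9 -488.5  125.6] [ 463.2 -481.6  136.8]
side pink [279 368  17  15 191] [287.1 375.2] [ 407.  -332.1   22.8] [ 393.4 -334.8   10.3] [ 420.2 -326.4   34.1]
side 5 25 1207 [ 474.6 -199.     5. ] [754.5 192.7  24.9]
side 240 262 402 [ 450.8 -198.4  240.1] [755.4 195.  261.9]
side 262 285 642 [ 450.7 -197.3  262. ] [756.3 198.1 284.9]
side 285 310 368 [ 522.6 -199.2  285.1] [754.2 190.1 309.8]
```

View pics/crop1.png

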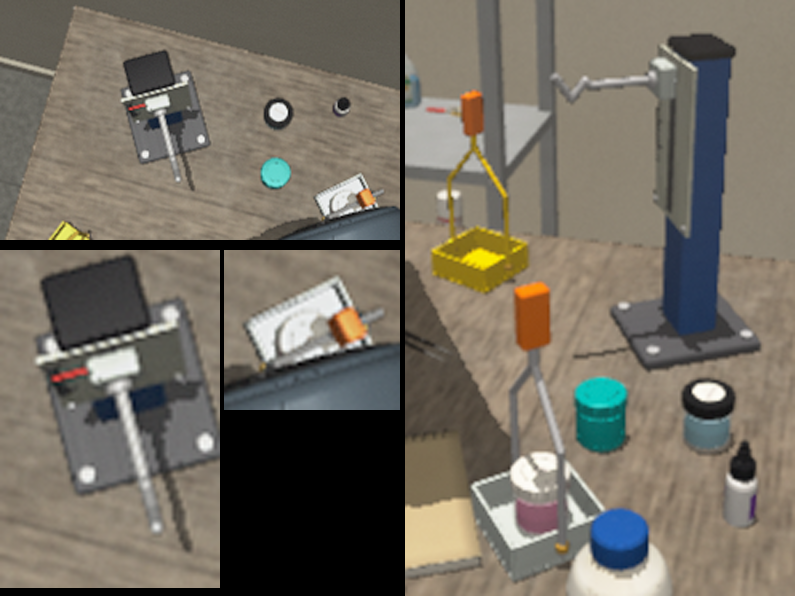

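The crop confirms the target: the silver pan holding the pink jar with a white lid, and its tab at about (408,-330,184). I'll measure the stand from depth, then move above the pan for a closer wrist look.

```bash
python3 - <<'E'
from h import *
np.set_printoptions(suppress=True,precision=1)
for n in("top","side"):
    W=np.load(n+"W.npy"); W=W[(W[:,0]<680)&(W[:,1]>-150)&(W[:,1]<30)]
    b=W[(W[:,2]>7)&(W[:,2]<17)&(W[:,0]>480)]; r=cv2.minAreaRect(b[:,:2].astype(np.float32)); print(n,"base",len(b),r)
    hk=W[(W[:,2]>255)&(W[:,2]<292)&(W[:,0]<530)]; print("hook pts",len(hk)); print(hk[np.argsort(hk[:,0])][::max(1,len(hk)//14)])
    if len(hk)>5: print("line",cv2.fitLine(hk[:,:2].astype(np.float32),cv2.DIST_HUBER,0,.01,.01).ravel())
    t=W[(W[:,2]>285)&(W[:,2]<305)&(W[:,0]>520)]; 
    if len(t): print("top",len(t),cv2.minAreaRect(t[:,:2].astype(np.float32)),t[:,2].mean())
s=telemetry.read_state()
robot.move_straight([283,-557,330],velocity=200)
robot.move_to([385,-300,345],[np.pi,0,0.44])
s=telemetry.read_state(); p,d=eyes.read_camera("wrist"); np.savez("wr1.npz",p=p,d=d,pos=s["ee_pos"],rot=s["ee_rot"]); print(s["t"],s["ee_pos"],s["ee_rot"],s["ft_force"],s["q"])
cv2.imwrite("pics/wr1.png",p[:,:,::-1]); c=eyes.calibration("wrist"); print(c)
E
```

```text
top base 1079 ((579.7276000976562, -59.239280700683594), (177.88633728027344, 199.8887939453125), 89.09351348876953)
hook pts 403
[[450.  -73.4 272.2 288.  249. ]
 [463.8 -67.5 272.2 285.  242. ]
 [476.5 -63.1 266.5 283.  236. ]
 [490.  -59.2 269.4 281.  229. ]
 [502.5 -56.9 266.1 280.  223. ]
 [507.7 -53.2 270.5 278.  220. ]
 [511.3 -44.4 283.5 273.  217. ]
 [513.9 -51.9 279.8 277.  216. ]
 [516.2 -55.7 278.3 279.  215. ]
 [518.2 -14.6 278.4 258.  214. ]
 [520.1 -65.4 278.8 284.  213. ]
 [521.8 -49.9 280.3 276.  212. ]
 [523.5 -29.5 291.9 265.  210. ]
 [525.7 -31.3 290.6 266.  209. ]
 [528.5 -49.5 276.6 276.  209. ]]
line [  0.9   0.4 497.8 -56.2]
top 812 ((597.1123657226562, -73.20912170410156), (79.22594451904297, 190.97988891601562), 64.40104675292969) 295.66562580207795
side base 1015 ((570.5068969726562, -77.1498794555664), (152.7689666748047, 183.18601989746094), 17.2080078125)
hook pts 362
[[450.7 -75.8 267.6 309.  186. ]
 [460.6 -72.5 266.5 314.  186. ]
 [472.6 -67.6 266.9 320.  185. ]
 [484.5 -68.1 264.9 326.  186. ]
 [496.9 -62.1 260.8 332.  187. ]
 [505.2 -55.5 271.1 336.  181. ]
 [508.8 -58.1 276.  338.  179. ]
 [512.  -68.8 271.  340.  183. ]
 [515.1 -54.4 278.9 341.  177. ]
 [517.9 -69.  273.  343.  182. ]
 [519.8 -71.2 267.5 344.  185. ]
 [522.  -68.6 268.8 345.  184. ]
 [524.2 -67.8 264.4 346.  186. ]
 [526.1 -66.8 270.2 347.  183. ]
 [528.9 -58.1 273.7 348.  180. ]]
line [  1.    0.2 492.6 -65.6]
top 293 ((600.0504760742188, -76.11441040039062), (62.16233825683594, 179.47462463378906), 61.92699432373047) 292.69880452810816
1.8167 [ 385.1 -301.1  344.7] [3.1 0.  0.4] [-0.2 -0.3 -0.7] [-0.9  0.2  1.6 -0.   1.3  0.2]
{'mtx': array([[371.6,   0. , 321.9],
       [  0. , 371.6, 235.9],
       [  0. ,   0. ,   1. ]]), 'hand_eye': array([[  -0. ,   -1. ,   -0.3,   80.8],
       [   1. ,   -0. ,   -0. ,   -1.2],
       [   0. ,   -0.3,    1. , -142. ],
       [   0. ,    0. ,    0. ,    1. ]])}
```

View pics/wr1.png

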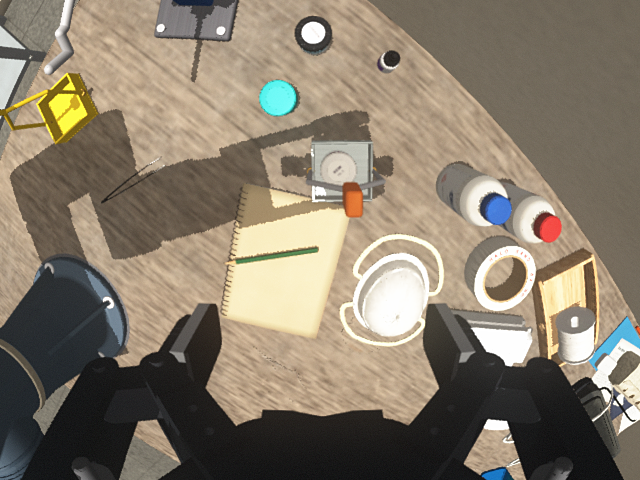

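The wrist view shows the pan at (342,172) with the pink jar's lid (338,170), the tab (352,198) and the hook at top left (62,50), plus distractors. Next I'll compute the pan and hook geometry.

```bash
cat >> h.py <<'E'
from scipy.spatial.transform import Rotation as Ro
def wworld(d,pos,rot,uv):
    c=eyes.calibration("wrist");K=c["mtx"];uv=np.atleast_2d(uv).astype(float)
    z=d[uv[:,1].astype(int),uv[:,0].astype(int)]
    x=(uv[:,0]-K[0,2])/K[0,0];y=(uv[:,1]-K[1,2])/K[1,1];r=np.hypot(x,y)+1e-9;k=np.tan(np.minimum(r,1.5))/r*z
    P=np.c_[x*k,y*k,z,np.ones(len(z))]@np.array(c["hand_eye"]).T
    return P[:,:3]@Ro.from_euler("xyz",rot).as_matrix().T+pos
E
python3 - <<'E'
from h import *
np.set_printoptions(suppress=True,precision=2)
f=np.load("wr1.npz");p,d=f["p"],f["d"]
for m,s,c in blobs(p,(3,150,120),(16,255,255),60):
    v,u=np.nonzero(m&(d>0));W=wworld(d,f["pos"],f["rot"],np.c_[u,v]);print("orange",s,c,np.median(W,0))
    if 300<c[0]<400:
        T=W[(W[:,2]>W[:,2].max()-6)]; print(" top",len(T),np.median(T,0),cv2.minAreaRect(T[:,:2].astype(np.float32)))
v,u=np.nonzero(d>0);W=wworld(d,f["pos"],f["rot"],np.c_[u,v])
k=(abs(u-342)<50)&(v>120)&(v<225)
for a,b in((24,36),(40,56),(70,200)):
    q=W[k&(W[:,2]>a)&(W[:,2]<b)];print(a,b,len(q),q.mean(0),cv2.minAreaRect(q[:,:2].astype(np.float32)))
q=W[k&(W[:,2]>60)&(W[:,2]<150)&(abs(u-342)<60)];print("wire",cv2.fitLine(q[:,:2].astype(np.float32),cv2.DIST_HUBER,0,.01,.01).ravel())
h=W[(u<90)&(v<90)&(W[:,2]>230)&(W[:,2]<300)];print("hook wrist",len(h),h[np.argsort(h[:,0])][::max(1,len(h)//12)])
for n in("top","side"):
    W=np.load(n+"W.npy") if 0 else None
    g=np.load(n+"0.npz");dd=g["d"];v,u=np.nonzero(dd>0);W=world(n,dd,np.c_[u,v])
    h=W[(W[:,0]>380)&(W[:,0]<500)&(W[:,1]>-120)&(W[:,1]<-30)&(W[:,2]>245)&(W[:,2]<300)]
    h=h[np.argsort(h[:,0])];print(n,len(h));print(h[::max(1,len(h)//20)])
    l=cv2.fitLine(h[:,:2].astype(np.float32),cv2.DIST_HUBER,0,.01,.01).ravel();print(l,np.degrees(np.arctan2(l[1],l[0])))
for uv in((290.8,261.4),(280,217)): print(ray("top",uv,275))
E
```

```text
orange [343 183  20  34 608] [352.5  199.62] [ 410.41 -314.39  204.42]
 top 437 [ 408.82 -316.07  204.94] ((408.5389709472656, -316.5743713378906), (21.188926696777344, 12.88081169128418), 26.59440803527832)
24 36 562 [ 411.24 -311.24   28.9 ] ((408.02703857421875, -316.4774169921875), (75.52787780761719, 81.29026794433594), 26.651470184326172)
40 56 989 [ 411.59 -308.36   49.07] ((411.23992919921875, -314.9766845703125), (72.6312026977539, 41.55093002319336), 88.15054321289062)
70 200 623 [ 409.4  -313.13  137.25] ((409.87750244140625, -315.4708251953125), (18.954261779785156, 83.55287170410156), 32.652828216552734)
wire [   0.44   -0.9   408.31 -314.65]
hook wrist 894 [[420.44 -79.52 277.3 ]
 [425.36 -80.84 272.1 ]
 [429.2  -76.32 273.82]
 [432.91 -77.53 267.82]
 [436.96 -76.29 261.49]
 [440.95 -76.94 260.85]
 [444.9  -72.46 268.97]
 [448.59 -75.03 272.76]
 [453.12 -69.7  269.62]
 [458.1  -69.93 266.94]
 [463.13 -71.09 265.38]
 [468.11 -69.29 265.35]
 [473.36 -67.55 264.39]]
top 165
[[420.19 -79.73 277.11]
 [424.38 -75.67 274.19]
 [429.09 -75.24 266.85]
 [432.96 -81.1  267.38]
 [43
[... 320 characters left out ...]
.12 268.68]
 [489.95 -59.21 269.43]
 [494.21 -57.09 267.71]
 [498.14 -57.07 268.08]]
[  0.96   0.27 460.66 -70.  ] 15.477878
side 200
[[419.69 -80.77 275.48]
 [423.55 -84.9  274.72]
 [427.23 -81.54 263.57]
 [429.23 -81.8  267.68]
 [432.96 -80.16 254.92]
 [434.99 -79.47 260.8 ]
 [438.85 -79.41 256.66]
 [440.92 -76.96 266.03]
 [444.81 -78.04 266.34]
 [448.67 -79.58 266.79]
 [452.58 -78.99 264.54]
 [456.57 -76.01 261.51]
 [460.61 -72.54 266.49]
 [464.57 -71.69 268.22]
 [470.57 -70.37 261.61]
 [474.59 -68.05 266.99]
 [480.5  -68.67 265.08]
 [484.5  -68.1  264.87]
 [490.62 -65.97 262.08]
 [494.76 -63.85 261.37]]
[  0.97   0.26 454.54 -74.78] 15.189344
[425.47 -79.2  275.  ]
[512.84 -57.41 275.  ]
```

Seat is about (437,-77.5,269) with the bar at about 15.3°, agreeing across three views. Tab is at (408.6,-316.3), its top at z 205 (206 expected), with a yaw of 26.6°. Now I'll grasp and lift.

```bash
python3 - <<'E'
from h import *
np.set_printoptions(suppress=True,precision=2)
def st(m):
    s=telemetry.read_state();print(m,round(s["t"],2),s["ee_pos"],s["ee_rot"],"F",s["ft_force"],"w",round(s["width"],1),flush=True);return s
o=[np.pi,0,.464]
robot.move_to([408.6,-316.3,260],o); robot.wait(.3); st("above")
robot.move_straight([408.6,-316.3,168],velocity=90); robot.wait(.3); st("at")
hand.move_gripper(0,60); robot.wait(.3); st("closed")
robot.move_straight([408.6,-316.3,190],velocity=30); robot.wait(.5); st("lift")
p,d=eyes.read_camera("side"); cv2.imwrite("pics/s2.png",p[200:440,170:490,::-1].repeat(2,0).repeat(2,1)[:, :])
E
```

```text
above 2.62 [ 408.95 -316.89  261.69] [ 3.14 -0.    0.46] F [-0.2  -0.23 -0.14] w 85.3
at 4.09 [ 408.74 -316.43  168.36] [ 3.14 -0.    0.46] F [-0.68 -0.7   0.3 ] w 85.4
closed 5.04 [ 408.82 -316.6   168.03] [ 3.14 -0.    0.46] F [ 0.32 -0.92 -0.58] w 13.4
lift 6.42 [ 408.59 -316.31  189.96] [-3.14  0.    0.46] F [-0.38 -0.45 -4.94] w 13.6
```

View pics/s2.png

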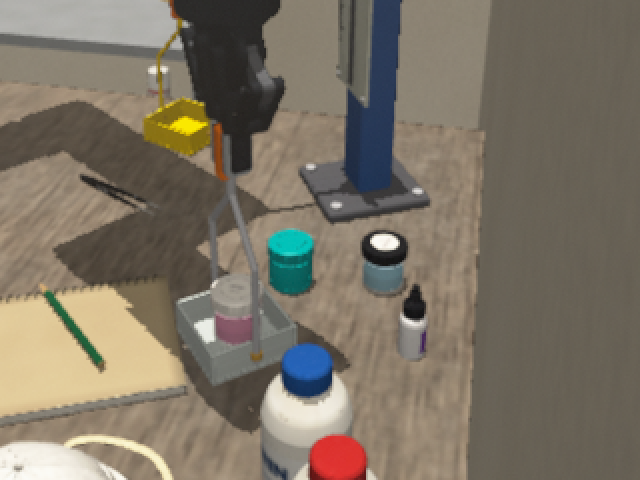

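The pan is lifted, upright, with the jar standing in it; the load is about 4.7 N, so I expect about 52 mm of pointer travel. Next I carry it to before the hook.

```bash
python3 - <<'E'
from h import *
np.set_printoptions(suppress=True,precision=2)
def st(m):
    s=telemetry.read_state();print(m,round(s["t"],2),s["ee_pos"],s["ee_rot"],"F",s["ft_force"],"w",round(s["width"],1),flush=True);return s
robot.move_straight([408.6,-316.3,325],velocity=90)
u=np.array([np.cos(.267),np.sin(.267)]);a=np.array([437,-77.5])-55*u
robot.move_straight([*a,325],velocity=80,ori=[np.pi,0,.267]); F=[]
for i in range(8): robot.wait(.1); F.append(telemetry.read_state()["ft_force"])
print("meanF",np.mean(F,0)); s=st("pre")
p,d=eyes.read_camera("side"); np.savez("s3.npz",p=p,d=d)
w,dw=eyes.read_camera("wrist"); np.savez("wr3.npz",p=w,d=dw,pos=s["ee_pos"],rot=s["ee_rot"])
t,dt=eyes.read_camera("top"); np.savez("t3.npz",p=t,d=dt)
o=np.zeros((520,800,3),np.uint8); o[:520,:400]=cv2.resize(p[100:360,220:420],(400,520)); o[:300,400:]=cv2.resize(w,(400,300)); o[300:520,400:]=cv2.resize(t[180:345,200:500],(400,220))
cv2.imwrite("pics/m3.png",o[:,:,::-1])
E
```

```text
meanF [-0.16 -0.04 -5.45]
pre 11.89 [383.96 -92.01 325.01] [ 3.14 -0.    0.27] F [-0.18  0.01 -5.18] w 13.2
```

View pics/m3.png

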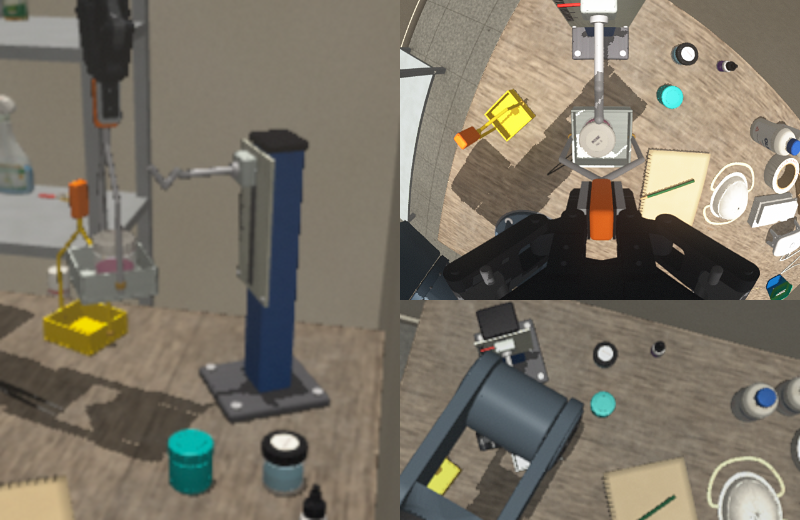

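The pan is upright ahead of the hook, and in the wrist view the bar (598,50) lines up with the tab (600,208). I'll measure the hook relative to the tool.

```bash
python3 - <<'E'
from h import *
np.set_printoptions(suppress=True,precision=1)
f=np.load("wr3.npz");d=f["d"];v,u=np.nonzero(d>0);W=wworld(d,f["pos"],f["rot"],np.c_[u,v])
c,s=np.cos(.267),np.sin(.267); r=W-f["pos"]; A=r[:,0]*c+r[:,1]*s; L=-r[:,0]*s+r[:,1]*c
k=(A>25)&(A<130)&(abs(L)<25)&(W[:,2]>250)&(W[:,2]<290)
for a in range(30,130,6):
    q=k&(A>=a)&(A<a+6)
    if q.sum(): print(a,q.sum(),"L",L[q].min(),np.median(L[q]),L[q].max(),"zmax",np.percentile(W[q,2],95))
hsv=cv2.cvtColor(f["p"],cv2.COLOR_RGB2HSV)[v,u]; t=(hsv[:,0]>3)&(hsv[:,0]<16)&(hsv[:,1]>150)&(abs(A)<30)&(abs(L)<30)
print("tab",t.sum(),A[t].min(),A[t].max(),L[t].min(),L[t].max(),W[t,2].min(),W[t,2].max())
w=(A>-20)&(A<25)&(abs(L)<50)&(W[:,2]>235)&(W[:,2]<300); print("wire",w.sum(),np.median(A[w]),L[w].min(),L[w].max()); 
j=(abs(L)<60)&(abs(A)<70)&(W[:,2]>190)&(W[:,2]<210)
print("jar lid",np.median(A[j]),np.median(L[j]),"rim pts",[ (A[x].min(),A[x].max(),L[x].min(),L[x].max()) for x in [(abs(L)<60)&(abs(A)<70)&(W[:,2]>178)&(W[:,2]<190)] if x.sum()])
E
```

```text
36 69 L -0.24752842787883544 3.422111239355626 7.122864045693218 zmax 278.31369286063216
42 196 L -0.30035391032181913 3.399554511583913 7.218931026437682 zmax 278.4296704984372
48 201 L -0.34629830054438315 3.4829680878285423 7.433480300972226 zmax 271.7485111484649
54 159 L -0.37013679419202816 3.52487617528152 7.5610689700444045 zmax 263.7640436501702
60 145 L -0.32436185523039107 3.4556821826879744 7.403554109509258 zmax 271.26570060826526
66 180 L -0.27419695541608746 3.6569184654917315 7.763061366480027 zmax 273.1901963474023
72 186 L -0.28975640781194656 3.682638132742259 7.776937647439912 zmax 270.28092536174756
78 164 L -0.2809619859317962 3.421724674782686 7.207222371137803 zmax 269.4563935861743
84 165 L -0.28524494095502106 3.414396902152532 7.225202908047606 zmax 268.8435913879328
90 163 L -0.2820868124281226 3.4003254038642083 7.166797627361429 zmax 268.9438350099635
96 170 L -0.27915444697190495 3.3994850105387133 7.150515068561965 zmax 269.02244929649356
102 163 L -0.27839220242418605 3.3963831696504485 7.136709710656504 zmax 269.30967822762096
108 147 L 0.24504827436823362 3.392453706241536 7.134235777357549 zmax 269.12937374405755
114 149 L 0.24591833552930353 3.902326705736087 7.125674429071783 zmax 269.02451465572244
120 244 L -3.479401004860449 3.6274498672116486 11.368399378077154 zmax 271.9832684505114
126 218 L -4.03306418920511 3.594929336022469 11.408806868865302 zmax 273.0268979545059
tab 3476 -11.136686784945557 10.966404635820373 -5.438399041409741 8.140873904222373 321.0213534827346 364.145501255807
wire 1582 0.9443040539971559 -40.953804001464505 43.578014074737126
jar lid 4.092938383301417 6.551508880657672 rim pts [(np.float64(-38.835703306079594), np.float64(37.16574789200806), np.float64(-39.940426237044775), np.float64(43.196647922871676))]
```

Relative to the tool, the dip is 57 mm ahead and 2 mm to the left; yaw is already aligned. I'll move in over the dip, then lower slowly while watching the force.

```bash
python3 - <<'E'
from h import *
np.set_printoptions(suppress=True,precision=2)
def st(m,n=10):
    F=[]
    for i in range(n): robot.wait(.03); s=telemetry.read_state(); F.append(s["ft_force"])
    print(m,round(s["t"],2),s["ee_pos"],"F",np.mean(F,0),"w",round(s["width"],1),flush=True);return np.mean(F,0)
u=np.array([np.cos(.267),np.sin(.267)]);n=np.array([-u[1],u[0]]);b=np.array([437,-77.5])+1.5*u+2*n; print(b)
if robot.move_straight([*b,325],velocity=35,force_limit=6): st("BUMP");raise SystemExit
robot.wait(.3); st("over",20)
for z,v in((296,30),(280,10),(265,12)):
    h=robot.move_straight([*b,z],velocity=v,force_limit=8); F=st(f"z{z} {h}")
    if h: break
p,d=eyes.read_camera("side"); np.savez("s4.npz",p=p,d=d)
s=telemetry.read_state();w,dw=eyes.read_camera("wrist"); np.savez("wr4.npz",p=w,d=dw,pos=s["ee_pos"],rot=s["ee_rot"])
o=np.zeros((520,800,3),np.uint8); o[:520,:400]=cv2.resize(p[120:250,270:370],(400,520)); o[:520,400:]=cv2.resize(w[:416,160:480],(400,520))
cv2.imwrite("pics/m4.png",o[:,:,::-1])
E
```

```text
[437.92 -75.18]
over 14.78 [437.93 -75.16 325.01] F [-0.19 -0.02 -5.26] w 13.7
z296 False 16.23 [437.96 -75.21 296.1 ] F [ 0.24 -0.04 -5.54] w 13.1
z280 False 18.31 [437.98 -75.18 280.03] F [ 0.37  0.8  -4.69] w 13.3
z265 False 20.04 [437.96 -75.18 265.03] F [ 0.79  1.03 -2.82] w 13.7
```

View pics/m4.png

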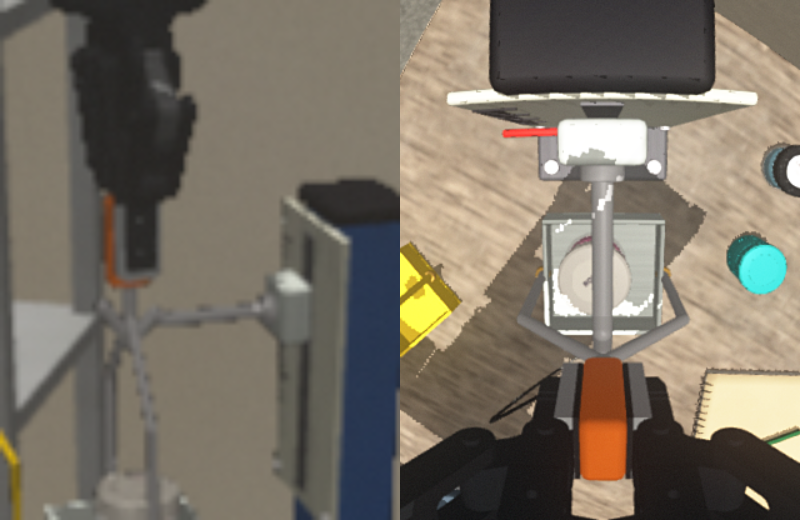

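The wire sits in the dip and the carriage and pointer have come down about 25 mm while the tab is held. The force has dropped from 5.4 to 2.8 N, as predicted. I continue slowly to zero load.

```bash
python3 - <<'E'
from h import *
np.set_printoptions(suppress=True,precision=2)
def st(m,n=10):
    F=[]
    for i in range(n): robot.wait(.03); s=telemetry.read_state(); F.append(s["ft_force"])
    print(m,round(s["t"],2),s["ee_pos"],"F",np.mean(F,0),"w",round(s["width"],1),flush=True);return np.mean(F,0)
b=np.array([437.92,-75.18])+[.6,.9]
robot.move_straight([*b,252],velocity=12); st("z252",25)
robot.move_straight([*b,242],velocity=10); F=st("z242",30)
z=np.clip(242+(F[2]+.4)*11.1,225,242)
robot.move_straight([*b,z],velocity=8); F=st(f"z{z:.1f}",40)
E
```

```text
z252 22.21 [438.72 -74.44 252.07] F [ 1.74 -1.36 -1.97] w 13.4
z242 24.36 [438.66 -74.35 242.08] F [ 2.75 -2.75 -1.17] w 13.3
z233.5 26.91 [438.58 -74.3  233.48] F [ 3.6  -3.23 -0.23] w 13.2
```

```bash
python3 - <<'E'
from h import *
np.set_printoptions(suppress=True,precision=2)
u=np.array([np.cos(.267),np.sin(.267)]);n=np.array([-u[1],u[0]])
def st(m,k=25):
    F=[]
    for i in range(k): robot.wait(.03); s=telemetry.read_state(); F.append(s["ft_force"])
    F=np.mean(F,0);print(m,round(s["t"],2),s["ee_pos"],"F",F,"Fu",F[:2]@u,"Fn",F[:2]@n,"tq",s["torque"],flush=True);return F
b=np.array([438.52,-74.28])
b=b-.7*n; robot.move_straight([*b,233.5],velocity=3); st("n-.7")
b=b+.6*u; robot.move_straight([*b,233.5],velocity=3); F=st("u+.6")
p,d=eyes.read_camera("side"); cv2.imwrite("pics/m5.png",cv2.resize(p[120:320,250:400],(450,600))[:,:,::-1])
E
```

```text
n-.7 28.12 [438.57 -74.73 233.42] F [ 4.14  0.46 -0.39] Fu 4.117348689003227 Fn -0.6491324409799217 tq [ 0.25 -0.76  0.08]
u+.6 29.31 [438.86 -74.66 233.37] F [ 1.23  0.7  -0.31] Fu 1.3686983977953584 Fn 0.3475044920319706 tq [ 0.12 -0.05 -0.02]
```

View pics/m5.png

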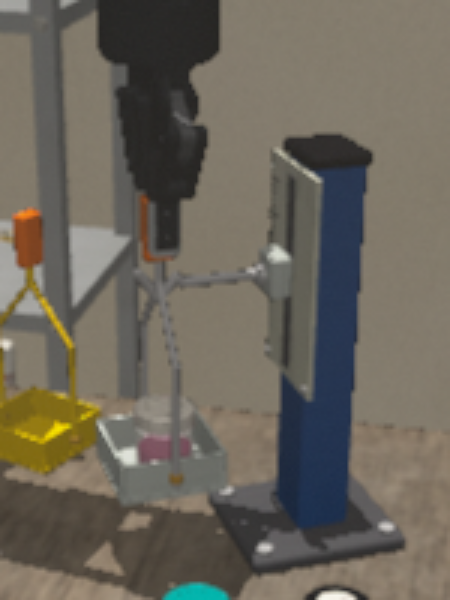

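The pan hangs upright with the jar standing, and lateral and vertical loads on the tool are near zero. I'll release in small steps and retreat upward.

```bash
python3 - <<'E'
from h import *
np.set_printoptions(suppress=True,precision=2)
def st(m):
    s=telemetry.read_state();print(m,round(s["t"],2),s["ee_pos"],"F",s["ft_force"],"w",round(s["width"],1),flush=True);return s
u=np.array([np.cos(.267),np.sin(.267)])
b=np.array([438.86,-74.66])+.3*u; robot.move_straight([*b,233.4],velocity=3); robot.wait(.3); st("pre")
hand.move_gripper(13,20); robot.wait(.2)
for w in(15,17,20,26,36): hand.move_gripper(w,20); robot.wait(.1); st(w)
robot.wait(1); 
robot.move_straight([*b,330],velocity=50); 
robot.move_straight([*b,400],velocity=100); robot.wait(1); s=st("up")
p,d=eyes.read_camera("side"); robot.wait(.5); p2,d2=eyes.read_camera("side")
print("frame diff",np.abs(p.astype(int)-p2)[120:320,250:400].mean())
np.savez("s6.npz",p=p2,d=d2)
w,dw=eyes.read_camera("wrist")
o=np.zeros((600,800,3),np.uint8); o[:,:400]=cv2.resize(p2[120:345,250:400],(400,600)); o[:300,400:]=cv2.resize(w,(400,300)); o[300:,400:]=cv2.resize(p2,(400,300))
cv2.imwrite("pics/m6.png",o[:,:,::-1])
for m,q,c in blobs(p2,(3,150,120),(16,255,255),20):
    v,x=np.nonzero(m&(d2>0));W=world("side",d2,np.c_[x,v]);print("orange",c,np.median(W,0),W[:,2].max())
E
```

```text
pre 29.91 [438.97 -74.62 233.36] F [-0.2   0.23 -0.28] w 13.3
15 30.64 [439.4  -74.59 233.49] F [0.24 0.76 0.61] w 15.3
17 30.96 [439.19 -74.61 233.41] F [-0.75 -0.34 -0.6 ] w 16.8
20 31.27 [439.17 -74.6  233.41] F [ 1.36 -0.82 -0.55] w 20.5
26 31.61 [439.16 -74.59 233.39] F [-0.38  0.03 -0.62] w 26.5
36 31.97 [439.14 -74.57 233.4 ] F [-0.05 -0.21  0.48] w 35.8
up 36.9 [439.15 -74.56 400.03] F [ 0.12 -0.08  0.08] w 35.9
frame diff 0.6633
orange [201.7  160.43] [ -53.32 1272.18  -20.49] -6.471675660853833
orange [302.84 196.2 ] [438.64 -81.7  249.52] 267.9154251147774
orange [258.92 198.78] [336.58  83.73 187.21] 205.19020785355298
```

View pics/m6.png

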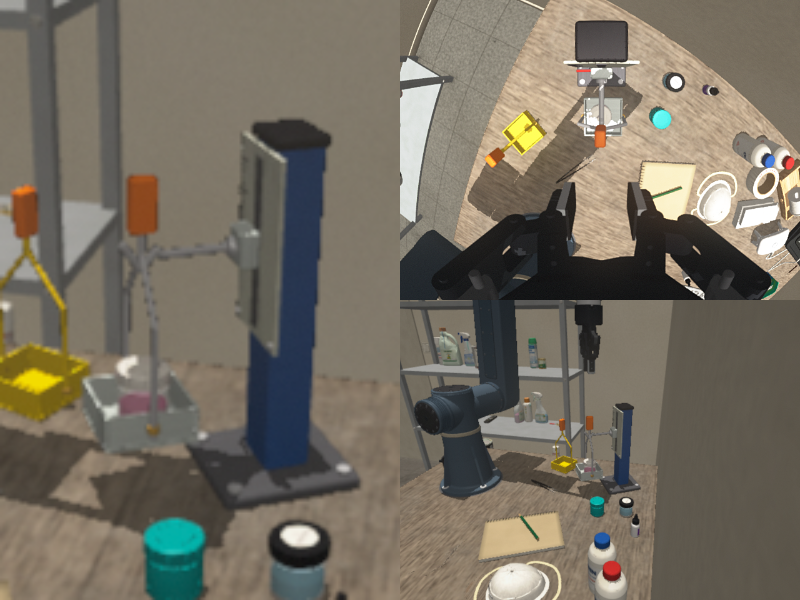

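The pan hangs upright in the dip with the jar in it, and the gripper is well clear above. I'll do a quick stillness check, then hand in.

```bash
python3 - <<'E'
from h import *
np.set_printoptions(suppress=True,precision=2)
robot.wait(1.5)
for i in range(8):
    p,d=eyes.read_camera("side")
    m,q,c=[x for x in blobs(p,(3,150,120),(16,255,255),20) if 290<x[2][0]<315][0]
    print(c,q[:4]); robot.wait(.1)
print(telemetry.read_state()["t"]); order.close_job()
E
```

```text
[302.84 196.21] [298 186  11  22]
[302.86 196.22] [298 186  11  22]
[302.86 196.22] [298 186  11  22]
[302.86 196.22] [298 186  11  22]
[302.86 196.22] [298 186  11  22]
[302.84 196.21] [298 186  11  22]
[302.84 196.19] [298 186  11  22]
[302.84 196.21] [298 186  11  22]
40.25
the job is handed in; nothing more can be done
```

The pan is hanging by its wire in the dip of the hook, with the glitter jar standing in it, and the job was handed in at about 40 s of the 64 s allowed. No verdict was reported, so what follows rests on my own checks.

- **Hanging:** I gripped the silver pan by its orange tab, brought the wire in over the hook from the free end, and lowered it slowly while holding on. I let go only once the tool force was within its noise of zero. The pan and jar weigh about 5.1 N, which puts the pointer about 56 mm down.
- **Side forces:** During lowering, a sideways load of up to about 5 N built up on the tool. I took it out with sub-millimetre shifts before opening the fingers in small steps.
- **Last checks:** In the final pictures the pan hangs upright with the jar in place. The tab's top was at z 268 mm, against the 271 mm I expected. Its image position stayed within 0.03 px over about 1 s.
- **Clearance:** The gripper is about 130 mm above the tab and touches nothing. The dropper bottle and spare jar look unmoved in the images; I did not measure them again.

No check failed. I never measured the pointer's speed directly. I lowered at mean speeds of 8–12 mm/s on the spring and saw no jump when I let go.

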